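Lock a board stop into the slotted counter rail

TASK

On this kitchen counter, fit the loose stop with the narrow bar-shaped foot into the slotted rail, about midway between the two stops already locked there: lower its foot through the slot right down to the rail's floor, then give it a quarter turn so that the foot catches under both lips (its grip bar then lies straight across the rail like its neighbours') and let go. Leave the two posts with the round foot and the square foot standing where they are; they do not fit this rail.

Things in the scene. Friction and masses are not known exactly. Their poses are not given: they have to be found in the camera images.
- stop_grip (a point): Loose stop to fit, about 200 g, upright, 78 mm tall: black plastic grip bar 36 x 16 mm, 44 mm tall (34 to 78 mm up), on a steel neck 18 mm thick, on a steel hammer-head foot 60 mm long, 20 wide, 10 thick. Point: centre of the grip bar, 56 mm above the foot's underside. y: long direction of both foot and grip bar; x: across them (16 mm, pinch here); z up.
- bay_mid (a point): Slot centre on the fixed steel rail (440 x 80 x 26 mm), level with the lips' top, midway between two locked stops like the loose one, 110 mm off along +y and -y. y along the slot, x across, z up. Slot 34 mm wide, lips 4 mm thick, channel inside 72 wide, 18 high, floor 22 mm below this point. Stop seated: stop_grip 34 mm above this point, its foot with 8 mm of play below the lips. It may turn either way.
- round_grip (a point): Look-alike, loose, to leave alone: same size, neck and grip bar as the stop but a round disc foot 56 mm across, 10 mm thick. Point: centre of its grip bar, 56 mm above the counter; y along the grip bar, z up.
- square_grip (a point): Look-alike, loose, to leave alone: same size, neck and grip bar as the stop but a square foot 48 x 48 mm, 10 mm thick. Point: centre of its grip bar, 56 mm above the counter; y along the grip bar, z up.
There are look-alikes about, which are no part of the job. What is shaped like the part that bears stop_grip but pink or red is not meant.

How it is judged:
By the outcome, as a careful person would: the job done as asked, in the order asked, and still so for the second after the job is handed in, with the robot touching nothing.
It also fails if it takes over 38 s, if anything falls off the work surface, if the arm or the gripper's body presses on something with over 40 N, if the wrist force passes 120 N, or if a joint passes its speed limit or range.

ROBOT

A 6-joint arm with a two-finger parallel gripper is mounted at the origin on the work surface. World frame = base frame: x ahead of the robot, y to its left, z up, the work surface at z = 0. Lengths are in m, angles in rad, forces in N, time in s.
With the tool pointing down it reaches from about 0.425 to 1.125 m from the base axis. Payload 14.9 kg.
Tool frame: the origin (TCP) lies midway between the tips of the shut fingers; the grasp point (between the pads) lies 19 mm behind it (tcp_to_grasp is the distance from the TCP to the grasp point, in m); z points along the fingers, x is the direction in which the jaws open and shut, and the axes are right-handed (so a half turn about z gives the same grasp; the last joint's range is limited). The gripper opens to 91 mm and grips with 3 to 60 N. Pads are 32 mm wide; open, the fingers measure 118 mm over their backs; the gripper's body (76 mm by 178 mm) begins 60 mm behind the grasp point.
Start: joints at [1.316, 0.379, 1.734, -0, 1.028, -0.033], TCP at [0.154, 0.683, 0.214] pointing down, gripper open.
Joint ranges: [-2.77, 2.77], [-0.74, 2.19], [0, 2.66], [-1.06, 4.2], [0.31, 2.87], [-3.08, 3.08]. Speed limits (rad/s): [1.89, 1.89, 2.39, 3.14, 3.14, 3.14].

INTERFACE

Orientations are given as a 3x3 rotation matrix whose columns are the frame's x, y, z axes.
In Python, from workcell import sense, read_camera, camera_params, job_done, search_frame, masks_of, tcp_to_grasp gives the robot as it stands. The module is installed in compiled form; this text tells all that it offers.
- The arm moves only by the shell command python3 -m crank 'ROWS' [FORCE]. ROWS is JSON, a list of rows, each a list of 3 entries, a list of its own where there are three numbers: the turn, a rotation vector about the tool's x, y, z in degrees, then the shift along the tool's x, y, z in m, then the opening, from 0 (shut) to 1 (fully open). A call has 1 to 8 rows; each row is the pose to reach, as a shift and turn from the pose commanded when the call began, along the tool's axes at that moment; what a row does not reach only later rows make up. A row lasts 1/10 s, in which the tool goes at most 50 mm and 8.59 degrees, less where a joint would pass 70% of its speed; a pose out of reach is approached as far as the arm can. A call with a gripper value outside its range is refused whole. The fingers move at their own pace and stop on an object; FORCE is the grip in N (left out, the last holds). Time passes only in rows, so rows that repeat a pose let the fingers close. It gives the time, the measured TCP pose, the force and the opening at its end, in the units of the state.
- sense(): the state, without advancing time (a new reading comes with each control period).
- read_camera(name): name is "side" or "top"; returns the picture (480x640x3 uint8, red, green, blue); there is no depth.
- camera_params(name): a dict with "camera_matrix" (3x3 intrinsics, pixels), "world_to_cam" (4x4, takes a point from world to camera coordinates). Camera axes: x right, y up, looking along -z (the intrinsics and any distortion apply to the point x, -y, -z); pixel columns grow to the right and rows downward; lengths in m; the calibration is good to about 2 mm. A picture is of the moment at which its call begins. camera_params takes no time and is no camera call.
- job_done(): hands the job in, once; it reports no verdict.
Trained networks look in the newest picture that a camera, given by its name, has taken for a name from the list of things; names that differ only in an ending like _2 or _b are one class to them, and where a whole thing is asked for, a point or a joint stands for the part that bears it (a point fixed in the world has none). Each returns a list of dicts, best first, with "score" (0 to 1); they miss things now and then, are a little off and sometimes report something else, mostly with a low value. They report only what shows in the picture. A call takes as long as a camera call. They do not tell look-alikes from the thing itself.
- search_frame(camera, target): "pixel" ([column, row] in pixels, amid what is visible of it).
- masks_of(camera, target): "pixels" (480x640 bool, what is visible of it) and "pixel" ([column, row] in pixels, amid what is visible of it).
The state is a dict: "time": time; "q": joint angles; "qvel": joint speeds; "effort": joint torques, N m; "position": TCP position; "eef_rot": TCP orientation; "contact_force": force on the tool from outside, world axes, zero at the start; "torque": the same for the moment, N m; "opening": finger opening in m.
Only numpy, scipy, OpenCV 4.12 (cv2) and the standard library are available. Lean on these libraries where they do the work, as an engineer would, in place of code of your own. Each camera call takes 0.05 s, during which the arm holds its last target.

## Working session

There is one attempt and no reset: what is moved stays moved. The work goes in short steps, Python scripts to look and compute and a shell command to move; the robot and the scene stay as the last step left them, time stands still between calls to the robot, and variables do not carry over. Pictures are saved under pics/ and viewed, and the job is handed in when it is done.

```bash
mkdir -p pics
python3 - <<'E'
from workcell import *
import cv2,numpy as np
s=sense();print(s['time'],s['position'],s['eef_rot'],s['opening'],tcp_to_grasp)
for c in('side','top'):
    im=read_camera(c);cv2.imwrite(f'pics/{c}0.png',im[:,:,::-1])
    p=camera_params(c);print(c,{k:np.round(v,3).tolist() if not isinstance(v,str) else v for k,v in p.items()})
    for n in('stop_grip','bay_mid','round_grip','square_grip'):
        print(n,[(np.round(d['pixel']).tolist(),round(d['score'],2)) for d in search_frame(c,n)])
E
```

```text
0.0 [0.15388636 0.68246699 0.21328088] [[ 2.19994315e-01  9.75501115e-01 -2.75094972e-04]
 [ 9.75500527e-01 -2.19994485e-01 -1.07135449e-03]
 [-1.10562687e-03 -3.26633937e-05 -9.99999388e-01]] 0.09125107898191037 0.0188
side {'camera_matrix': [[552.382, 0.0, 309.569], [0.0, 552.382, 235.767], [0.0, 0.0, 1.0]], 'world_to_cam': [[-0.957, -0.291, -0.002, 0.508], [0.157, -0.52, 0.84, -0.151], [-0.245, 0.803, 0.543, -0.581], [0.0, 0.0, 0.0, 1.0]]}
stop_grip [([366.0, 281.0], 0.93), ([449.0, 278.0], 0.92), ([419.0, 340.0], 0.91)]
bay_mid [([238.0, 245.0], 0.55)]
round_grip [([345.0, 417.0], 0.93)]
square_grip [([392.0, 195.0], 0.76)]
top {'camera_matrix': [[507.518, 0.0, 320.724], [0.0, 507.518, 239.077], [0.0, 0.0, 1.0]], 'world_to_cam': [[0.016, -1.0, -0.018, -0.001], [0.984, 0.013, 0.18, -0.535], [-0.18, -0.021, 0.983, -0.791], [0.0, 0.0, 0.0, 1.0]]}
stop_grip [([268.0, 333.0], 0.84), ([311.0, 287.0], 0.72), ([333.0, 344.0], 0.66)]
bay_mid [([416.0, 164.0], 0.78)]
round_grip [([204.0, 301.0], 0.92), ([310.0, 290.0], 0.68)]
square_grip [([447.0, 286.0], 0.95), ([312.0, 288.0], 0.2)]
```

View pics/side0.png

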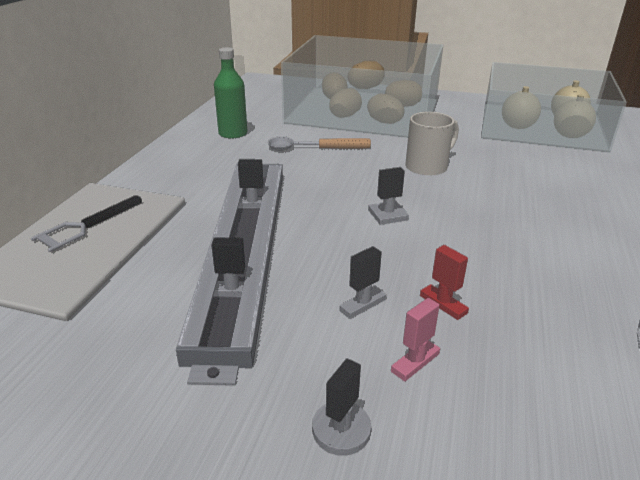

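View pics/top0.png

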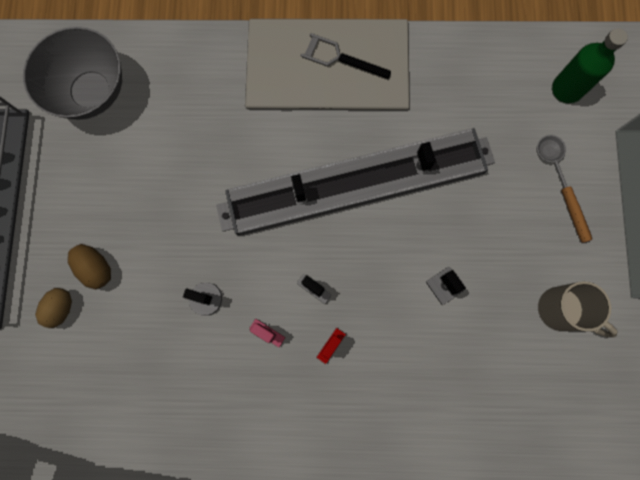

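The loose bar-foot stop is the black one at side (366,281) / top (313,288). The pink and red ones are decoys, and the round and square posts are at side (345,417) and (392,195). Next I'll fit the geometry.

```bash
cat > h.py <<'E'
import numpy as np,cv2
from workcell import *
P={c:camera_params(c) for c in('side','top')}
def proj(c,X):
    X=np.atleast_2d(X);p=P[c];W=np.array(p['world_to_cam']);Y=X@W[:3,:3].T+W[:3,3]
    Y=Y*[1,-1,-1];u=Y@np.array(p['camera_matrix']).T;return u[:,:2]/u[:,2:]
def back(c,px,z):
    p=P[c];W=np.array(p['world_to_cam']);d=np.linalg.inv(p['camera_matrix'])@[px[0],px[1],1.]
    d=W[:3,:3].T@(d*[1,-1,-1]);o=-W[:3,:3].T@W[:3,3];return o+d*(z-o[2])/d[2]
def box(x,y,yaw,lx,ly,z0,z1):
    c,s=np.cos(yaw),np.sin(yaw);return np.array([[x+c*a-s*b,y+s*a+c*b,z] for a in(-lx/2,lx/2) for b in(-ly/2,ly/2) for z in(z0,z1)])
def sil(c,boxes):
    m=np.zeros((480*4,640*4),np.uint8)
    for b in boxes:
        h=cv2.convexHull(((proj(c,b)+.5)*4).astype(np.float32)).astype(np.int32);cv2.fillConvexPoly(m,h,255)
    return cv2.resize(m,(640,480),interpolation=cv2.INTER_AREA)/255.
E
python3 - <<'E'
from h import *
from scipy.optimize import minimize
M={}
for c,px in(('side',(366,281)),('top',(313,288))):
    im=cv2.imread(f'pics/{c}0.png')
    read_camera(c)
    for d in masks_of(c,'stop_grip'):
        print(c,np.round(d['pixel']),round(d['score'],2),d['pixels'].sum())
        if np.hypot(*(np.array(d['pixel'])-px))<12: M[c]=d['pixels']
print(back('top',(313,288),.05),back('side',(366,281),.05))
def boxes(v): 
    return [box(*v,.016,.036,.034,.078),box(*v,.020,.060,0,.010),box(*v,.016,.016,.01,.034)]
for use in(('side','top'),('side',),('top',)):
  use=[c for c in use if c in M]
  if not use: continue
  f=lambda w:sum(abs(sil(c,boxes([w[0]/100,w[1]/100,w[2]/5]))-M[c]).sum()/M[c].sum() for c in use)
  best=None
  g=back('side',(366,281),.05)
  for yaw in np.arange(0,np.pi,.4):
    r=minimize(f,[g[0]*100,g[1]*100,yaw*5],method='Nelder-Mead',options=dict(initial_simplex=np.array([g[0]*100,g[1]*100,yaw*5])+np.array([[0,0,0],[1,0,0],[0,1,0],[0,0,1]]),xatol=.01,fatol=1e-4))
    if best is None or r.fun<best.fun:best=r
  print(use,best.fun,best.x[:2]/100,np.degrees(best.x[2]/5))
# crops
im=cv2.imread('pics/side0.png')[140:380,160:480];cv2.imwrite('pics/cs.png',cv2.resize(im,None,fx=2.5,fy=2.5))
im=cv2.imread('pics/top0.png')[120:320,210:500];cv2.imwrite('pics/ct.png',cv2.resize(im,None,fx=2.7,fy=2.7))
print([(c,m.sum()) for c,m in M.items()])
E
```

```text
side [450. 280.] 0.97 1950
side [418. 338.] 0.85 2305
side [366. 283.] 0.69 1990
top [267. 336.] 0.91 511
top [330. 348.] 0.71 424
top [314. 288.] 0.67 459
[0.45412106 0.01751762 0.05      ] [0.45334545 0.02853612 0.05      ]
['side', 'top'] 0.27527930137251255 [0.45659667 0.01721622] 144.85411025975895
['side'] 0.06161986402601242 [0.45843678 0.01264175] 146.1848910381058
['top'] 0.07089580930411381 [0.4561918  0.01767018] -34.62925415620434
[('side', np.int64(1990)), ('top', np.int64(459))]
```

View pics/ct.png

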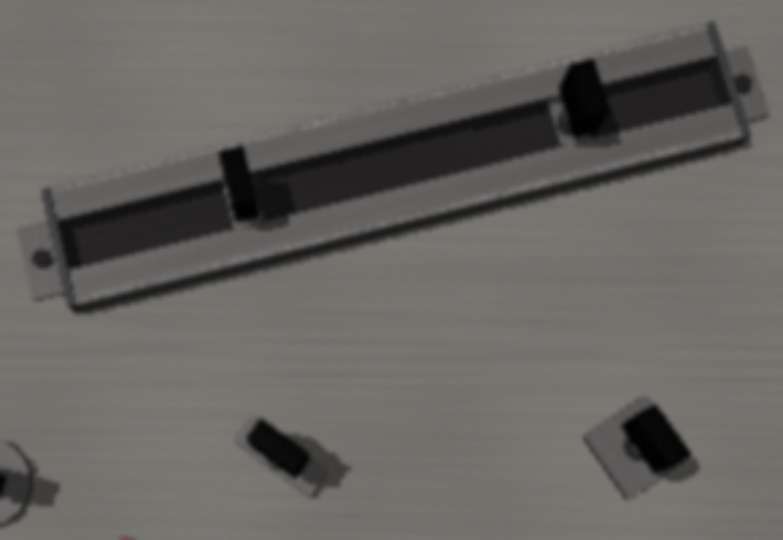

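View pics/cs.png

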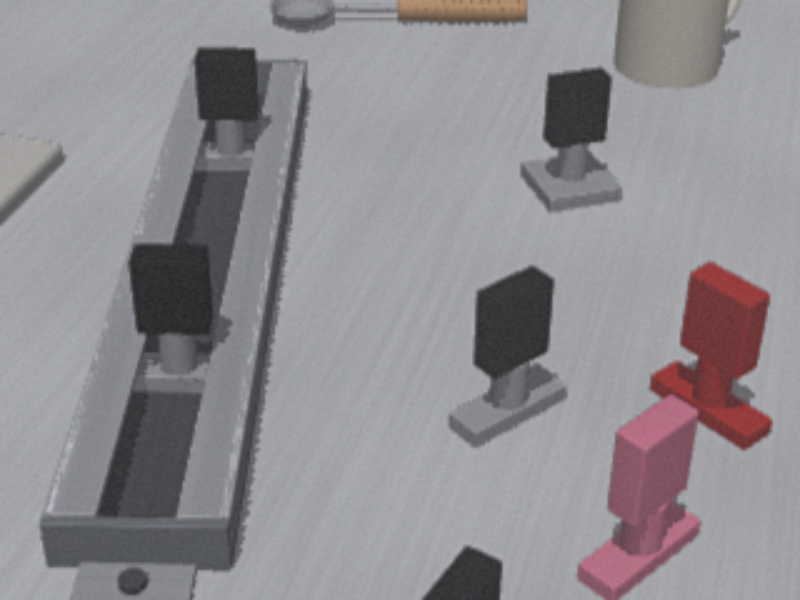

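Run:
```python
from h import *
from scipy.optimize import least_squares
ct=np.array([(45,188),(713,22),(747,138),(75,308)])/2.7+[210,120]
cs=np.array([(45,517),(193,61),(305,63),(231,519)])/2.5+[160,140]
for p in ct: print(back('top',p,.026).round(4))
print()
for p in cs: print(back('side',p,.026).round(4))
def rail(v):
    x,y,a=v[:3];z=v[3] if len(v)>3 else .026
    c,s=np.cos(a),np.sin(a);return np.array([[x+c*p-s*q,y+s*p+c*q,z] for p,q in((.04,.22),(.04,-.22),(-.04,-.22),(-.04,.22))])
def rep(c,pts,v0):
    r=least_squares(lambda v:(proj(c,rail(v))-pts).ravel(),v0,x_scale=[.01,.01,.1]);print(c,r.x,np.degrees(r.x[2]),r.fun.round(1));return r.x
t=rep('top',ct,[.58,-.05,.24]);s=rep('side',cs,[.58,-.05,.24])
for c,v in(('top',t),('side',s)):
    im=cv2.imread(f'pics/{c}0.png');im=cv2.resize(im,None,fx=2,fy=2)
    x,y,a=v;st=np.array([-np.sin(a),np.cos(a)])
    def dr(b):
        u=np.round((proj(c,b)+.5)*2).astype(int)
        for i in range(8):
            for k in(1,2,4):
                if i<i^k: cv2.line(im,tuple(u[i].tolist()),tuple(u[i^k].tolist()),(0,255,0),1)
    dr(box(x,y,a,.08,.44,0,.026));dr(box(x,y,a,.034,.42,.026,.026))
    for k in(-.11,.11):
        q=np.array([x,y])+k*st;dr(box(*q,a+np.pi/2,.016,.036,.038,.082))
    g=(.4562,.0177,np.radians(145.4)) if c=='top' else (.4584,.0126,np.radians(146))
    dr(box(*g,.016,.036,.034,.078));dr(box(*g,.02,.06,0,.01))
    o=(380,220) if c=='top' else (330,280)
    cv2.imwrite(f'pics/ov{c}.png',im[o[1]:o[1]+460 if c=='side' else o[1]+420,o[0]:o[0]+640])
```

```text
[0.6247 0.1716 0.026 ]
[ 0.7415 -0.2601  0.026 ]
[ 0.6628 -0.2788  0.026 ]
[0.5463 0.1487 0.026 ]

[0.6257 0.1672 0.026 ]
[ 0.7423 -0.2632  0.026 ]
[ 0.6666 -0.2826  0.026 ]
[0.5497 0.1455 0.026 ]
top [ 0.64367236 -0.05459807  0.26478643] 15.171144669471143 [ 2.   0.  -2.   0.9 -0.8  0.1  0.9 -0.7]
side [ 0.64547038 -0.05661564  0.2644253 ] 15.15045351344391 [-0.3 -0.8 -0.7  1.2  0.6  0.9  0.3 -0.1]
```

View pics/ovtop.png

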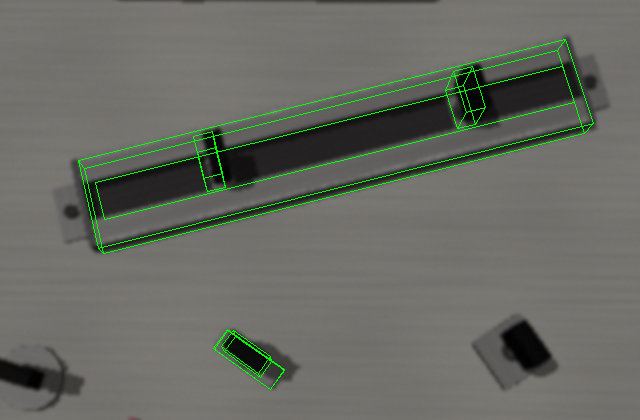

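View pics/ovside.png

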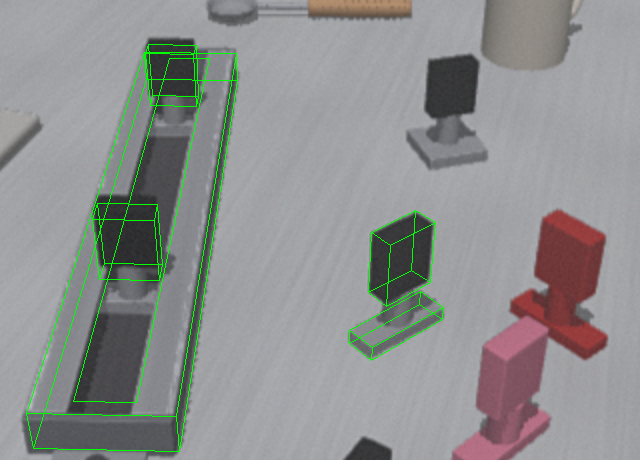

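Run:
```python
from h import *
from scipy.optimize import minimize
RV={'top':(.64367,-.0546,.2648),'side':(.64547,-.0566,.2644)}
W={'side':[(205,230,250,282),(232,152,270,195)],'top':[(285,170,310,206),(410,138,445,175)]}
for c in('side','top'):
    g=cv2.cvtColor(cv2.imread(f'pics/{c}0.png'),cv2.COLOR_BGR2GRAY)
    for x0,y0,x1,y1 in W[c]:
        th=55 if c=='side' else 24
        m=np.zeros(g.shape);m[y0:y1,x0:x1]=g[y0:y1,x0:x1]<th
        n,l,st,_=cv2.connectedComponentsWithStats(m.astype(np.uint8));k=1+np.argmax(st[1:,4]);m=(l==k)*1.
        x,y,a=RV[c];ax=np.array([-np.sin(a),np.cos(a)]);xx=np.array([np.cos(a),np.sin(a)])
        def f(w):
            q=np.array([x,y])+w[0]/100*ax+w[1]/100*xx
            return abs(sil(c,[box(*q,a+np.pi/2+w[2]/5,.016,.036,.038,.082)])-m).sum()/m.sum()
        b=None
        for s0 in(-12,10):
          for d in(-2,0,2):
            r=minimize(f,[s0+d,0,0],method='Nelder-Mead',options=dict(initial_simplex=np.array([s0+d,0,0])+np.array([[0,0,0],[1.,0,0],[0,.5,0],[0,0,.5]])))
            if b is None or r.fun<b.fun:b=r
        print(c,m.sum(),st[k],round(b.fun,3),'along mm',b.x[0]*10,'across',b.x[1]*10,'dyaw',np.degrees(b.x[2]/5),(np.array([x,y])+b.x[0]/100*ax+b.x[1]/100*xx).round(4))
```

```text
side 1046.0 [ 212  237   33   39 1046] 0.118 along mm 99.80884470021721 across 1.3820859946559216 dyaw 10.610685161519385 [0.6207 0.0401]
side 511.0 [239 160  24  28 511] 0.407 along mm -124.25308533250636 across 2.0724748228990855 dyaw 8.16944809596148 [ 0.6799 -0.176 ]
top 301.0 [292 175  18  26 301] 0.327 along mm 98.83666612929531 across 0.20650906472334396 dyaw 10.87929981844429 [0.618  0.0408]
top 431.0 [418 143  27  28 431] 0.246 along mm -118.60802277293004 across -0.22510750473124008 dyaw 1.190835479519929 [ 0.6745 -0.1691]
```

```bash
python3 -m crank '[[[0,0,8],[-0.033,0.039,0],0.45],[[0,0,16],[-0.067,0.078,0],0.45],[[0,0,24],[-0.1,0.117,0.01],0.45],[[0,0,32],[-0.134,0.156,0.02],0.45],[[0,0,40],[-0.168,0.195,0.03],0.45],[[0,0,48],[-0.202,0.234,0.03],0.45],[[0,0,56],[-0.236,0.273,0.03],0.45],[[0,0,64],[-0.27,0.313,0.03],0.45]]' 20
cat > go.py <<'E'
import sys
from h import *
from scipy.spatial.transform import Rotation as R
s=sense();Rm=np.array(s['eef_rot']);p=np.array(s['position'])
a=np.radians(float(sys.argv[4]));t=np.array([float(v) for v in sys.argv[1:4]])
T=np.array([[np.cos(a),np.sin(a),0],[np.sin(a),-np.cos(a),0],[0,0,-1]])
print('t',s['time'],'pos',p.round(4),'ang',np.degrees(np.arctan2(Rm[1,0],Rm[0,0])).round(2),'F',np.round(s['contact_force'],1),'open',round(s['opening'],4),'q',np.round(s['q'],2))
print('turn',np.degrees(R.from_matrix(Rm.T@T).as_rotvec()).round(2),'shift',(Rm.T@(t-p)).round(4))
E
python3 go.py .457 .0155 .15 -34.6
```

```text
time: 1.5
position: [0.3912, 0.3618, 0.1841]
eef_rot: [[0.974, 0.225, 0.0], [0.225, -0.974, 0.0], [0.0, -0.0, -1.0]]
contact_force: [1.7, 1.6, 0.6]
opening: 0.0411
t 1.5 pos [0.3912 0.3618 0.1841] ang 12.98 F [1.7 1.6 0.6] open 0.0411 q [ 0.7   0.16  2.09 -0.    0.9   0.48]
turn [-2.000e-02 -1.000e-02  4.758e+01] shift [-0.0136  0.3522  0.0341]
```

```bash
python3 -m crank '[[[0,0,8],[0,0.045,0],0.45],[[0,0,16],[0,0.09,0.01],0.45],[[0,0,24],[0,0.135,0.02],0.45],[[0,0,32],[-0.005,0.18,0.03],0.45],[[0,0,40],[-0.01,0.225,0.034],0.45],[[0,0,47.6],[-0.013,0.27,0.034],0.45],[[0,0,47.6],[-0.014,0.315,0.034],0.45],[[0,0,47.6],[-0.014,0.352,0.034],0.45]]'
python3 -m crank '[[[0,0,0],[0,0,0],0.45],[[0,0,0],[0,0,0],0.45]]'
python3 go.py .457 .0155 .15 -34.6
python3 - <<'E'
from h import *
for c in('side','top'):
    im=read_camera(c);cv2.imwrite(f'pics/{c}1.png',im[:,:,::-1])
E
```

```text
time: 2.3
position: [0.4578, 0.0155, 0.1502]
eef_rot: [[0.826, -0.564, 0.001], [-0.564, -0.826, -0.0], [0.001, -0.0, -1.0]]
contact_force: [1.6, 0.3, 0.0]
opening: 0.0413
time: 2.5
position: [0.4577, 0.0172, 0.15]
eef_rot: [[0.825, -0.565, 0.0], [-0.565, -0.825, 0.0], [0.0, -0.0, -1.0]]
contact_force: [0.3, 0.0, -0.1]
opening: 0.041
t 2.5 pos [0.4577 0.0172 0.15  ] ang -34.42 F [ 0.3  0.  -0.1] open 0.041 q [-0.01  0.09  2.24  0.    0.81  0.59]
turn [-0.01 -0.    0.18] shift [0.0004 0.0018 0.    ]
```

View pics/side1.png

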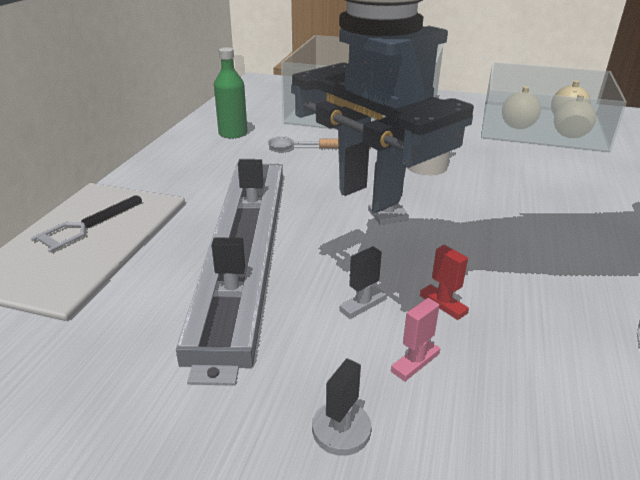

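Gripper tips are at side (352,192) and (385,207), above the stop. I'll compare the projected TCP with the image to calibrate the side camera.

Run:
```python
from h import *
s=sense();p=np.array(s['position']);X=np.array(s['eef_rot'])[:,0];Y=np.array(s['eef_rot'])[:,1]
im=cv2.imread('pics/side1.png');im=cv2.resize(im,None,fx=4,fy=4,interpolation=cv2.INTER_CUBIC)
for d in(-.0205,.0205):
  for e in(-.016,.016):
    for z in (0,.03):
      u=(proj('side',p+d*X+e*Y+[0,0,z])[0]+.5)*4;cv2.circle(im,tuple(int(v) for v in u),3,(0,255,0),-1)
cv2.imwrite('pics/tip.png',im[480:1080,1200:1900])
im=cv2.imread('pics/top1.png');im=cv2.resize(im,None,fx=4,fy=4,interpolation=cv2.INTER_CUBIC)
cv2.imwrite('pics/tipt.png',im[800:1400,900:1700])
```

```text
(no output)
```

View pics/tip.png

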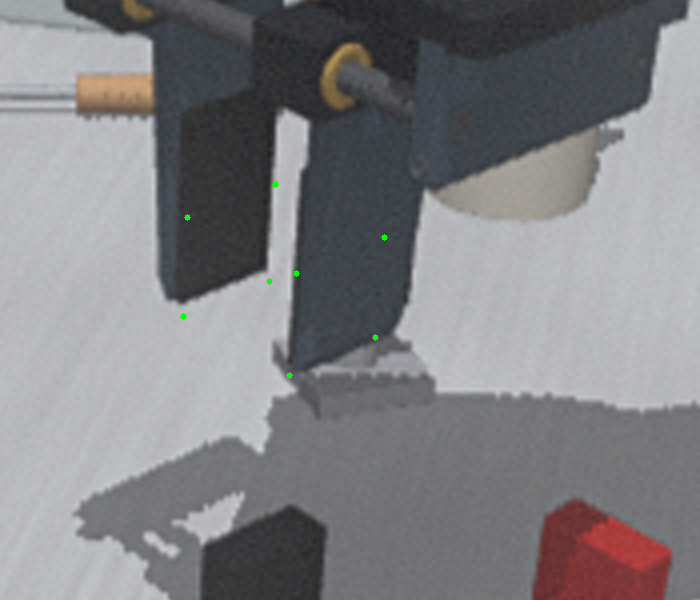

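```bash
python3 -m crank '[[[0,0,0],[0,0,0.03],0.45],[[0,0,0],[0,0,0.06],0.45],[[0,0,0],[0,0,0.085],0.45],[[0,0,0],[0,0,0.1],0.45],[[0,0,0],[0,0,0.11],0.45],[[0,0,0],[0,0,0.11],0.45],[[0,0,0],[0,0,0.11],0.45]]'
python3 - <<'E'
from h import *
for c in('side',):
    im=read_camera(c);cv2.imwrite(f'pics/{c}2.png',cv2.resize(im[120:360,240:520,::-1],None,fx=2.5,fy=2.5))
E
```

```text
time: 3.3
position: [0.4579, 0.0181, 0.0404]
eef_rot: [[0.826, -0.563, 0.0], [-0.563, -0.826, 0.0], [0.0, -0.0, -1.0]]
contact_force: [-0.4, -0.2, -0.0]
opening: 0.041
```

View pics/side2.png

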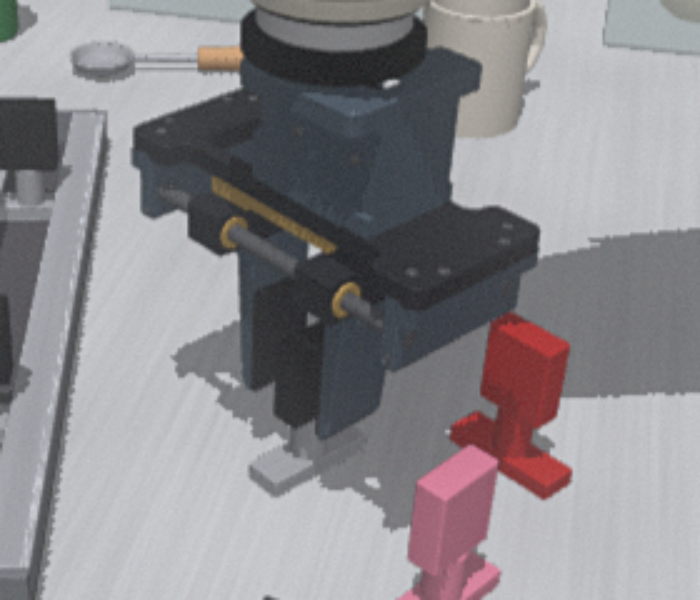

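Jaws straddle the grip bar (around (300,370) in the crop), so I'll close and lift a little.

```bash
python3 -m crank '[[[0,0,0],[0,0,0],0.1],[[0,0,0],[0,0,0],0.1],[[0,0,0],[0,0,0],0.1],[[0,0,0],[0,0,0],0.1],[[0,0,0],[0,0,0],0.1],[[0,0,0],[0,0,0],0.1]]' 30
python3 -m crank '[[[0,0,0],[0,0,-0.01],0.1],[[0,0,0],[0,0,-0.03],0.1],[[0,0,0],[0,0,-0.06],0.1],[[0,0,0],[0,0,-0.09],0.1],[[0,0,0],[0,0,-0.1],0.1],[[0,0,0],[0,0,-0.1],0.1]]'
python3 go.py .6466 -.0645 .135 15.15
python3 - <<'E'
from h import *
for c in('side','top'):
    im=read_camera(c);cv2.imwrite(f'pics/{c}3.png',im[:,:,::-1])
    if c=='side': cv2.imwrite(f'pics/{c}3c.png',cv2.resize(im[100:340,240:520,::-1],None,fx=2.5,fy=2.5))
E
```

```text
time: 3.95
position: [0.4578, 0.0176, 0.0402]
eef_rot: [[0.826, -0.564, 0.0], [-0.564, -0.826, -0.0], [0.0, -0.0, -1.0]]
contact_force: [-2.0, 0.2, 6.6]
opening: 0.0163
time: 4.55
position: [0.4584, 0.0177, 0.1411]
eef_rot: [[0.826, -0.564, 0.003], [-0.564, -0.826, -0.0], [0.002, -0.002, -1.0]]
contact_force: [-0.5, -0.7, -3.1]
opening: 0.0159
t 4.55 pos [0.4584 0.0177 0.1411] ang -34.31 F [-0.5 -0.7 -3.1] open 0.0159 q [-0.01  0.11  2.25 -0.    0.78  0.59]
turn [-3.000e-02 -1.700e-01 -4.946e+01] shift [ 0.2018 -0.0382  0.0067]
```

View pics/side3c.png

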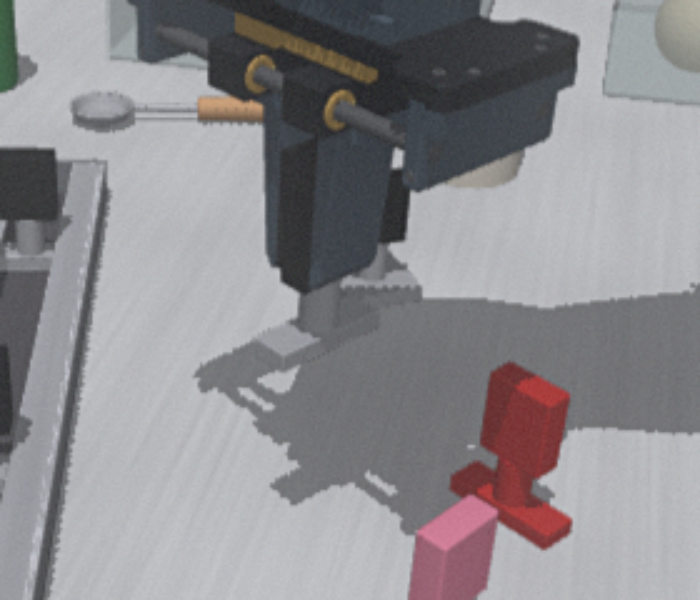

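```bash
python3 -m crank '[[[0,0,-7],[0.03,-0.006,0],0.1],[[0,0,-14],[0.06,-0.012,0],0.1],[[0,0,-21],[0.09,-0.018,0],0.1],[[0,0,-28],[0.12,-0.023,0],0.1],[[0,0,-35],[0.15,-0.028,0],0.1],[[0,0,-42],[0.18,-0.034,0],0.1],[[0,0,-49.5],[0.2,-0.038,0],0.1],[[0,0,-49.5],[0.202,-0.038,0],0.1]]'
python3 -m crank '[[[0,0,0],[0,0,0],0.1],[[0,0,0],[0,0,0],0.1],[[0,0,0],[0,0,0],0.1]]'
python3 go.py .6466 -.0645 .135 15.15
python3 - <<'E'
from h import *
for c in('side','top'):
    im=read_camera(c);cv2.imwrite(f'pics/{c}4.png',im[:,:,::-1])
    if c=='side': cv2.imwrite(f'pics/{c}4c.png',cv2.resize(im[100:380,160:440,::-1],None,fx=2.1,fy=2.1))
E
```

```text
time: 5.45
position: [0.6469, -0.0655, 0.1377]
eef_rot: [[0.964, 0.265, -0.002], [0.265, -0.964, 0.0], [-0.002, -0.001, -1.0]]
contact_force: [-0.4, 0.1, -1.9]
opening: 0.0159
time: 5.75
position: [0.6449, -0.0644, 0.1394]
eef_rot: [[0.965, 0.261, -0.001], [0.261, -0.965, 0.0], [-0.001, -0.0, -1.0]]
contact_force: [0.1, -0.8, -1.9]
opening: 0.0159
t 5.75 pos [ 0.6449 -0.0644  0.1394] ang 15.14 F [ 0.1 -0.8 -1.9] open 0.0159 q [-0.14  0.39  1.87 -0.    0.88 -0.4 ]
turn [-0.03  0.06 -0.01] shift [0.0016 0.0005 0.0044]
```

View pics/side4c.png

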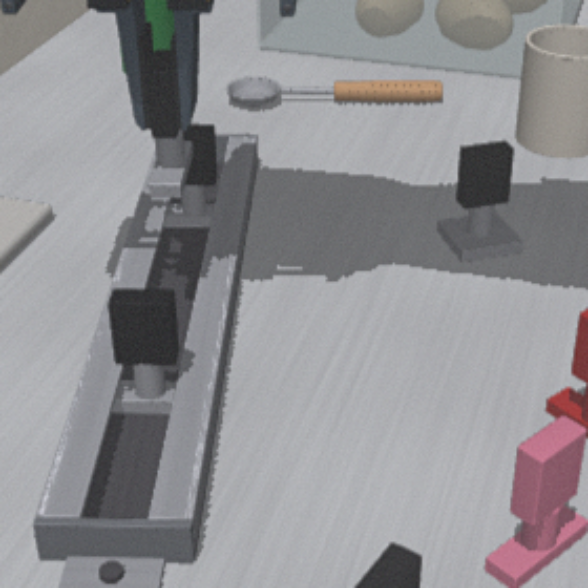

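View pics/top4.png

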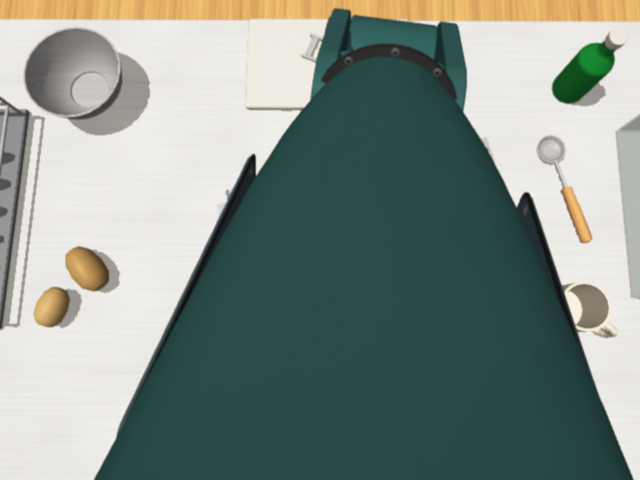

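Top view is blocked by the arm, and the side view shows the foot above the slot between the neighbours. I'll lower it to just above the lips and look again.

```bash
python3 -m crank '[[[0,0,0],[0.001,0,0.02],0.1],[[0,0,0],[0.001,0,0.045],0.1],[[0,0,0],[0.001,0,0.06],0.1],[[0,0,0],[0.001,0,0.067],0.1],[[0,0,0],[0.001,0,0.067],0.1],[[0,0,0],[0.001,0,0.067],0.1]]'
python3 go.py .6466 -.0645 .135 15.15
python3 - <<'E'
from h import *
im=read_camera('side');cv2.imwrite('pics/side5.png',im[:,:,::-1]);cv2.imwrite('pics/side5c.png',cv2.resize(im[130:330,180:320,::-1],None,fx=3,fy=3,interpolation=cv2.INTER_CUBIC))
# projected foot at measured pose + residual vs. bay, both in side
E
```

```text
time: 6.45
position: [0.6474, -0.0646, 0.0737]
eef_rot: [[0.965, 0.262, 0.001], [0.262, -0.965, -0.0], [0.001, 0.0, -1.0]]
contact_force: [-0.1, -0.5, -2.5]
opening: 0.0158
t 6.45 pos [ 0.6474 -0.0646  0.0737] ang 15.19 F [-0.1 -0.5 -2.5] open 0.0158 q [-0.14  0.49  1.88 -0.    0.77 -0.4 ]
turn [ 0.02 -0.04  0.04] shift [-0.0007 -0.0002 -0.0613]
```

View pics/side5c.png

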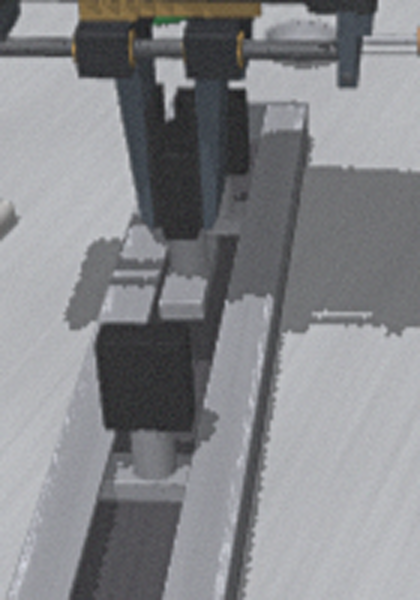

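Foot end spans crop columns 162–207, inside the slot's roughly 150–217 at that row, so it is centred. I'll lower it to the floor.

```bash
python3 -m crank '[[[0,0,0],[0,0,0.006],0.1],[[0,0,0],[0,0,0.012],0.1],[[0,0,0],[0,0,0.018],0.1],[[0,0,0],[0,0,0.022],0.1],[[0,0,0],[0,0,0.026],0.1],[[0,0,0],[0,0,0.026],0.1]]'
python3 -m crank '[[[0,0,0],[0,0,0.002],0.1],[[0,0,0],[0,0,0.003],0.1],[[0,0,0],[0,0,0.004],0.1],[[0,0,0],[0,0,0.004],0.1]]'
python3 go.py .6466 -.0645 .0442 15.15
```

```text
time: 7.1
position: [0.6465, -0.0645, 0.0463]
eef_rot: [[0.965, 0.262, -0.001], [0.262, -0.965, 0.0], [-0.001, -0.0, -1.0]]
contact_force: [0.5, -0.3, -2.0]
opening: 0.0159
time: 7.5
position: [0.6471, -0.0646, 0.0442]
eef_rot: [[0.965, 0.262, -0.0], [0.262, -0.965, -0.0], [-0.0, -0.0, -1.0]]
contact_force: [-7.3, 1.3, 16.3]
opening: 0.0158
t 7.5 pos [ 0.6471 -0.0646  0.0442] ang 15.19 F [-7.3  1.3 16.3] open 0.0158 q [-0.14  0.53  1.88 -0.    0.73 -0.4 ]
turn [-0.    0.01  0.04] shift [-0.0004 -0.0002  0.    ]
```

Floor contact came at TCP 0.0442, exactly the expected height. I'll ease up 2 mm and turn.

```bash
python3 -m crank '[[[0,0,0],[0,0,-0.003],0.1],[[0,0,0],[0,0,-0.003],0.1],[[0,0,5],[0,0,-0.003],0.1],[[0,0,12],[0,0,-0.003],0.1],[[0,0,19],[0,0,-0.003],0.1],[[0,0,26],[0,0,-0.003],0.1],[[0,0,33],[0,0,-0.003],0.1],[[0,0,40],[0,0,-0.003],0.1]]'
python3 go.py .6466 -.0645 .0465 -74.85; python3 -c "from workcell import *;print(sense()['torque'])"
```

```text
time: 8.3
position: [0.6468, -0.0645, 0.0458]
eef_rot: [[0.906, -0.424, 0.0], [-0.424, -0.906, 0.0], [0.0, -0.0, -1.0]]
contact_force: [-0.3, -0.2, -2.0]
opening: 0.0157
t 8.3 pos [ 0.6468 -0.0645  0.0458] ang -25.1 F [-0.3 -0.2 -2. ] open 0.0157 q [-0.14  0.53  1.88  0.    0.73  0.3 ]
turn [-0.   -0.   49.75] shift [-0.0002  0.0001 -0.0007]
[-0.08999815  0.0200284   0.04677589]
```

```bash
python3 -m crank '[[[0,0,7],[0,0,0],0.1],[[0,0,14],[0,0,0],0.1],[[0,0,21],[0,0,0],0.1],[[0,0,28],[0,0,0],0.1],[[0,0,35],[0,0,0],0.1],[[0,0,42],[0,0,0],0.1],[[0,0,48],[0,0,0],0.1],[[0,0,49.8],[0,0,0],0.1]]'
python3 -m crank '[[[0,0,0],[0,0,0],0.1],[[0,0,0],[0,0,0],0.1]]'
python3 go.py .6466 -.0645 .0442 -74.85; python3 -c "from workcell import *;print(sense()['torque'])"
python3 - <<'E'
from h import *
im=read_camera('side');cv2.imwrite('pics/side6.png',im[:,:,::-1]);cv2.imwrite('pics/side6c.png',cv2.resize(im[130:330,180:320,::-1],None,fx=3,fy=3,interpolation=cv2.INTER_CUBIC))
E
```

```text
time: 9.1
position: [0.6468, -0.0645, 0.0458]
eef_rot: [[0.262, -0.965, -0.0], [-0.965, -0.262, -0.0], [0.0, 0.0, -1.0]]
contact_force: [0.4, 0.5, -2.4]
opening: 0.016
time: 9.3
position: [0.6468, -0.0645, 0.0458]
eef_rot: [[0.267, -0.964, -0.0], [-0.964, -0.267, 0.0], [-0.0, 0.0, -1.0]]
contact_force: [-0.2, -0.2, -3.0]
opening: 0.0156
t 9.3 pos [ 0.6468 -0.0645  0.0458] ang -74.54 F [-0.2 -0.2 -3. ] open 0.0156 q [-0.14  0.53  1.88  0.    0.73  1.17]
turn [0.01 0.   0.31] shift [-0.0001  0.0002  0.0016]
[-0.0613969   0.11732132  0.0411927 ]
```

View pics/side6c.png

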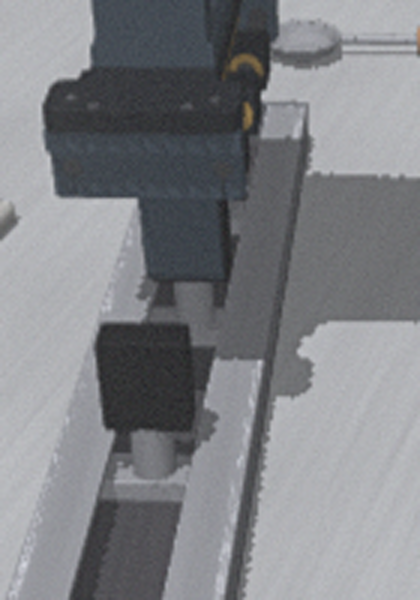

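The foot now lies across the channel under the lips, with the neck at crop (195,300). Next: set it down, release, and rise.

```bash
python3 -m crank '[[[0,0,0],[0,0,0.001],0.1],[[0,0,0],[0,0,0.0018],0.1],[[0,0,0],[0,0,0.0018],0.1],[[0,0,0],[0,0,0.0018],0.3],[[0,0,0],[0,0,0.0018],0.4],[[0,0,0],[0,0,0.0018],0.4],[[0,0,0],[0,0,0.0018],0.4]]'
python3 -m crank '[[[0,0,0],[0,0,-0.02],0.4],[[0,0,0],[0,0,-0.05],0.4],[[0,0,0],[0,0,-0.09],0.4],[[0,0,0],[0,0,-0.13],0.4],[[0,0,0],[0,0,-0.16],0.4],[[0,0,0],[0,0,-0.16],0.4]]'
python3 go.py .65 .3 .25 -74.85
```

```text
time: 10.05
position: [0.6469, -0.0645, 0.0442]
eef_rot: [[0.265, -0.964, 0.0], [-0.964, -0.265, 0.0], [0.0, -0.0, -1.0]]
contact_force: [-0.2, 0.3, -1.0]
opening: 0.0364
time: 10.65
position: [0.6491, -0.0648, 0.2089]
eef_rot: [[0.265, -0.964, 0.007], [-0.964, -0.265, -0.001], [0.003, -0.006, -1.0]]
contact_force: [0.2, 0.4, -0.6]
opening: 0.0366
t 10.65 pos [ 0.6491 -0.0648  0.2089] ang -74.61 F [ 0.2  0.4 -0.6] open 0.0366 q [-0.14  0.31  1.84  0.    0.98  1.17]
turn [-0.36 -0.15  0.25] shift [-0.3514 -0.0979 -0.0414]
```

Now I'll swing aside to clear the top view for a check.

```bash
python3 -m crank '[[[0,0,0],[-0.04,-0.005,-0.02],0.4],[[0,0,0],[-0.09,-0.01,-0.04],0.4],[[0,0,0],[-0.14,-0.02,-0.04],0.4],[[0,0,0],[-0.19,-0.02,-0.04],0.4],[[0,0,0],[-0.24,-0.02,-0.04],0.4],[[0,0,0],[-0.29,-0.02,-0.04],0.4],[[0,0,0],[-0.34,-0.02,-0.04],0.4],[[0,0,0],[-0.39,-0.02,-0.04],0.4]]'
python3 -m crank '[[[0,0,0],[-0.05,0.03,0],0.4],[[0,0,0],[-0.1,0.05,0],0.4],[[0,0,0],[-0.15,0.08,0],0.4],[[0,0,0],[-0.2,0.1,0],0.4],[[0,0,0],[-0.22,0.1,0],0.4],[[0,0,0],[-0.22,0.1,0],0.4],[[0,0,0],[-0.22,0.1,0],0.4],[[0,0,0],[-0.22,0.1,0],0.4]]'
python3 - <<'E'
from h import *
for c,(x,y) in(('side',(170,140)),('top',(210,110))):
    im=read_camera(c);cv2.imwrite(f'pics/{c}7.png',im[:,:,::-1]);cv2.imwrite(f'pics/{c}7c.png',cv2.resize(im[y:y+220,x:x+290,::-1],None,fx=2.7,fy=2.7,interpolation=cv2.INTER_CUBIC))
E
```

```text
time: 11.45
position: [0.5627, 0.314, 0.2433]
eef_rot: [[0.265, -0.964, -0.001], [-0.964, -0.265, -0.0], [0.0, 0.001, -1.0]]
contact_force: [1.0, -0.1, 0.6]
opening: 0.0363
time: 12.25
position: [0.4093, 0.497, 0.2435]
eef_rot: [[0.265, -0.964, -0.001], [-0.964, -0.265, -0.001], [0.001, 0.001, -1.0]]
contact_force: [0.0, 0.0, 0.4]
opening: 0.0363
```

View pics/side7c.png

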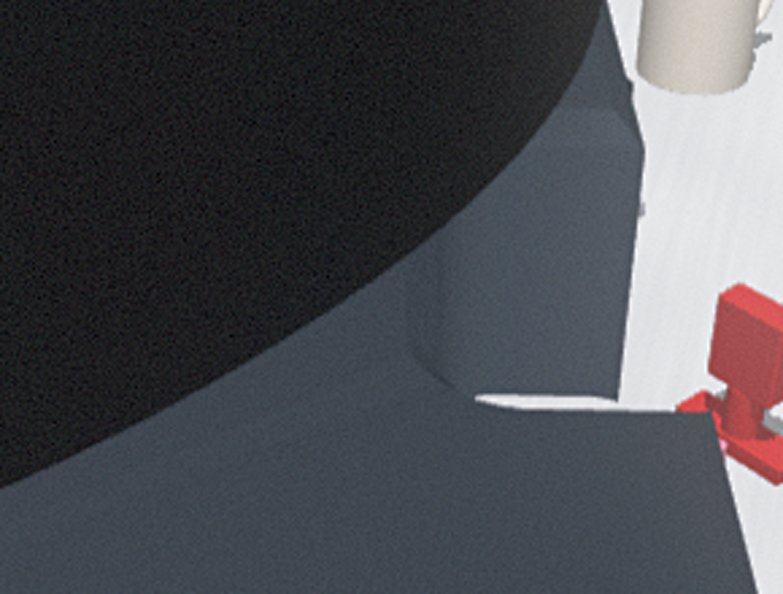

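View pics/top7c.png

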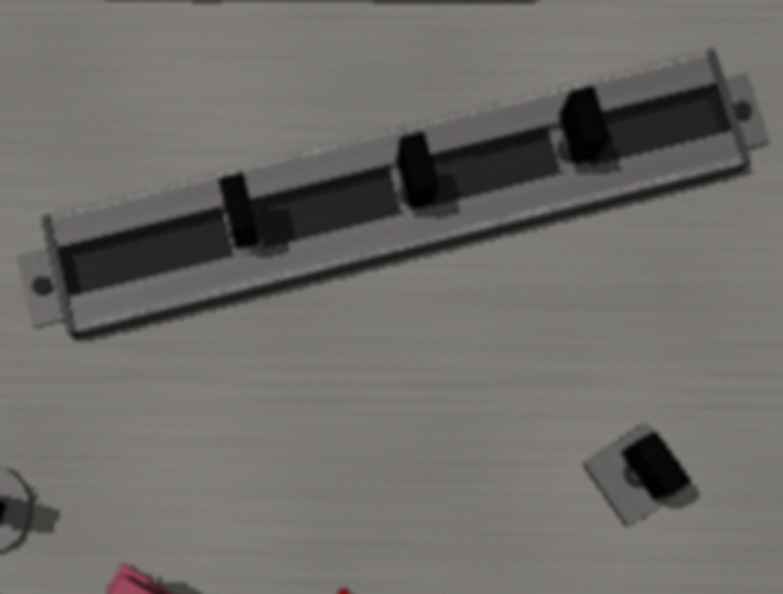

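The top view shows the stop midway and parallel to its neighbours, at crop columns 238, 417 and 585. The round and square posts haven't moved. The side view is blocked by the arm at this parking pose. I'm handing in.

```bash
python3 -c "
from workcell import *
s=sense();print(s['time'],s['contact_force']);print(job_done())"
```

```text
12.35 [ 0.06312546 -0.20314867 -0.13473614]
the job is handed in; nothing more can be done
None
```

The loose bar-foot stop is in the rail, and I handed the job in at 12.35 s. I gripped it by its bar and lowered the foot through the slot. It touched the floor at the expected height (TCP 0.0442 m, force about 16 N). I then raised it about 2 mm, gave it a quarter turn, set it back down, let go and withdrew.

- **Final check:** the last top picture shows the stop midway between its neighbours with its bar straight across the rail. The round and square posts are still standing where they were. The robot was touching nothing at hand-in.
- **Not confirmed from the side:** the parked arm blocked the side camera, so there is no side view after release. The last one, with the stop still gripped, showed the foot lying across the channel.
- **Camera disagreement:** the two cameras differed by about 5 mm on the stop's position and 2–3 mm on the rail's. I relied mostly on the top camera, after a check of the side camera against the gripper showed it was off by about 3 pixels.

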